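Stamp the frame on a sheet with the studio's hand stamp

TASK

Lift the self-inking hand stamp out of the wooden supply crate, stand it squarely inside the empty printed frame on the sheet and press its spring grip fully down to make the print, then stand the stamp upright in the low wooden tray and let go of it, setting it down rather than dropping it. Do not stamp anywhere else or outside or askew in the frame, and leave the jar, the tape roll, the bottle and the tumbler where they are.

Things in the scene. Friction and masses are not known exactly. Their poses are not given: they have to be found in the camera images.
- stamp: The hand stamp: lower housing of black plastic with a grey foot, footprint 76 mm (its x) by 46 mm (its y), housing 58 mm tall; the upper grip block stands on it on a spring shaft, 124 mm tall in all, about 0.28 kg. Origin at the centre of the underside (the printing face), z up when it stands. It starts standing upright on the crate's floor, in any of three places in a row along the crate's long side. It is the same either way round (half turn).
- stamp_grip (a point): Centre of the stamp's upper black grip block, 66 mm (stamp x) by 34 mm (stamp y) by 48 mm tall, 100 mm above the stamp's underside when sprung up; pinch it across its 34 mm width (along the stamp's y). There is an 18 mm open gap between the housing's top and the block's underside, of which the press uses up 14 mm. Same axes as the stamp.
- plunger (a joint): How far the stamp's grip block is pressed down towards its housing, in m: 0 sprung up, 0.014 the stop. It takes about 4 N to start and 10 N at the stop; it prints when pressed fully down, and springs up by itself.
- crate: Open wooden supply crate, fixed, 340 mm (its x) by 190 mm (its y), 75 mm high, walls and floor 6 mm thick. Origin at the centre of its underside on the table. It stands on the robot's left or right.
- sheet: White sheet of board lying fixed on the table, 210 mm (its x) by 148 mm (its y), 3 mm thick; origin at the centre of its underside. On the side of the robot opposite to the crate.
- frame (a point): Centre of the empty frame of black lines on the sheet, on the sheet's top face (3 mm above the table), 25 mm from the sheet's centre along its x. The frame's clear inside is 92 mm (its x) by 62 mm (its y); the stamp's 76 by 46 mm foot goes inside it, long side along the frame's x, either way round.
- tray: Low wooden tray, fixed between crate and sheet: 132 mm (its x) by 102 mm (its y), 16 mm high, walls and floor 6 mm thick, so inside 120 by 90 mm. Origin at the centre of its underside on the table.
- jar_mid (a point): Centre of a closed glass jar with a white cap, 60 mm diameter, 90 mm tall, in the crate; leave it.
- tape_mid (a point): Centre of a roll of brown tape lying flat in the crate, 76 mm diameter, 48 mm tall; leave it.
- bottle_mid (a point): Centre of a white paint bottle with a black cap, 66 mm diameter, 120 mm tall, standing beyond the tray; leave it.
- tumbler_mid (a point): Centre of a glass tumbler, 76 mm diameter, 90 mm tall, standing beyond the tray; leave it.
Not all that is in view belongs to the job. Several things have the shape of the stamp; the one meant has the colours described above.

How it is judged:
On the way, in this order (a step that is already met when the one before it is completed fails the run):
1. the stamp is lifted clear above the crate's rim (height (world z) of stamp above 0.077 m), for 0.1 s.
2. the stamp stands squarely inside the frame on the sheet with its grip pressed down (at least 11 of its 14 mm) (x of stamp in the frame of frame between -0.01 and 0.01 m and y of stamp in the frame of frame between -0.01 and 0.01 m and angle between the x axis of stamp and the x axis of frame, either way round below 0.2 rad and z of stamp in the frame of frame below 0.004 m and value of joint plunger above 0.011 m and contact force between stamp and sheet above 3 N), for 0.15 s.
At the end, for the whole second after the job is handed in: The stamp stands upright (within 0.06 rad), at rest, flat on the tray's floor (3 mm), centre within 32 mm of the tray's centre along each tray axis, grip sprung up (under 3 mm pressed); jar, tape roll, bottle and tumbler within 40 mm of where they began (x of stamp in the frame of tray between -0.032 and 0.032 m and y of stamp in the frame of tray between -0.032 and 0.032 m and z of stamp in the frame of tray between 0.003 and 0.009 m and angle between stamp's own z axis and vertical below 0.06 rad and linear speed of stamp below 0.02 m/s and value of joint plunger below 0.003 m and not (distance of jar_mid from where it was at the start of the episode above 0.04 m) and not (distance of tape_mid from where it was at the start of the episode above 0.04 m) and not (distance of bottle_mid from where it was at the start of the episode above 0.04 m) and not (distance of tumbler_mid from where it was at the start of the episode above 0.04 m)); the robot touches nothing.
It fails at once if the stamp is pressed (over 8 mm) anywhere but inside the frame: off by more than 10 mm along either frame axis, askew by more than 0.2 rad, or more than 15 mm above the sheet (value of joint plunger above 0.008 m and not (x of stamp in the frame of frame between -0.01 and 0.01 m and y of stamp in the frame of frame between -0.01 and 0.01 m and angle between the x axis of stamp and the x axis of frame, either way round below 0.2 rad and z of stamp in the frame of frame below 0.015 m)).
It fails at once if the stamp is dropped: it moves faster than 0.4 m/s with no finger touching it (linear speed of stamp above 0.4 m/s and contact force between the fingers and stamp below 0.05 N).
It fails at once if the jar, tape roll, bottle or tumbler is moved by more than 40 mm (distance of any of jar_mid, tape_mid, bottle_mid, tumbler_mid from where it was at the start of the episode above 0.04 m).
It also fails if it takes over 58 s, if anything falls off the work surface, if the arm or the gripper's body presses on something with over 40 N, if the wrist force passes 120 N, or if a joint passes its speed limit or range.

ROBOT

A 7-joint arm with a two-finger parallel gripper is mounted at the origin on the work surface. World frame = base frame: x ahead of the robot, y to its left, z up, the work surface at z = 0. Lengths are in m, angles in rad, forces in N, time in s.
With the tool pointing down it reaches from about 0.425 to 0.875 m from the base axis. Payload 4.7 kg.
Tool frame: the origin (TCP) lies on the centre line of the jaws, within the pads' length; the fingertips stand ahead of it and the grasp point (between the pads) lies 2 mm behind it (nose_length is the z of the fingertips in the tool frame, in m); z points along the fingers, y is the line along which they close (so a half turn about z gives the same grasp; the last joint's range is limited). The gripper opens to 87 mm and grips with 3 to 60 N. Pads are 19 mm wide; open, the fingers measure 117 mm over their backs; the gripper's body (75 mm by 190 mm) begins 51 mm behind the grasp point.
Start: joints at [1.198, 0.321, -0.07, 1.45, 0.023, 1.371, -0.057], TCP at [0.245, -0.602, 0.205] pointing down, gripper open.
Joint ranges: [-2.86, 2.86], [-0.3, 2.09], [-1.38, 1.24], [0.06, 2.45], [-1.56, 4.7], [0.09, 2.05], [-2.69, 2.69]. Speed limits (rad/s): [2.57, 2.57, 3.14, 3.14, 3.14, 3.14, 3.14].

INTERFACE

Orientations are given as a rotation vector (axis times angle).
In Python, from bench import * gives the robot as it stands.
- The arm moves only by the tool send_rows, never from a script. Its arguments are lists of equal length, an entry for each row: "xyz": the shift along the tool's x, y, z in mm, a list of three; "dr": the turn, a rotation vector about the tool's x, y, z in rad, a list of three. A call has exactly 10 rows; each row is the pose to reach, as a shift and turn from the pose commanded when the call began, along the tool's axes at that moment; what a row does not reach only later rows make up. A row lasts 1/12 s, in which the tool goes at most 41.7 mm and 7.16 degrees, less where a joint would pass 70% of its speed; a pose out of reach is approached as far as the arm can. A call with a gripper value outside its range is refused whole. "jaw" is the finger opening in mm, from 0 to 87, set as the call begins (left out, the last holds). The fingers move at their own pace and stop on an object; "grip_force" is the grip in N (left out, the last holds). Time passes only in rows, so rows that repeat a pose let the fingers close, or fill a call up. It gives the time, the measured TCP pose, the force, the opening and the grip force at its end, in the units of the state.
- get_state(): the state, without advancing time (a new reading comes with each control period).
- get_image(name): name is "side" or "top" or "wrist"; returns the picture (480x640x3 uint8, red, green, blue); there is no depth.
- calibration(name): a dict with "vfov" (degrees; the focal length in pixels is half the picture's height over the tangent of half this angle, whatever the lens; pixels are square), "cx", "cy" (the principal point, pixels), "rvec" (rotation vector, rad) and "tvec" (3), from world to camera coordinates, as OpenCV has them; the wrist camera has in their place "hand_eye" (4x4, takes a point from camera to tool coordinates, whose origin is the TCP and whose axes are the flange's). Camera axes: x right, y down, z forward; pixel columns grow to the right and rows downward; lengths in m; the calibration is good to about 2 mm. A picture is of the moment at which its call begins: read the wrist's pose just before it. calibration takes no time and is no camera call.
- close_job(): hands the job in; it is judged then, once.
The state is a dict: "time": time; "joint_positions": joint angles; "qd": joint speeds; "joint_torque": joint torques, N m; "position": TCP position; "tool_rot": TCP orientation; "ft_force": force on the tool from outside, world axes, zero at the start; "torque": the same for the moment, N m; "grip_width": opening from 0.0 (shut) to 1.0 (fully open); "grip_force": force on a finger pad.
Only numpy, scipy, OpenCV 4.12 (cv2) and the standard library are available. Lean on these libraries where they do the work, as an engineer would, in place of code of your own. Each camera call takes 0.05 s, during which the arm holds its last target. There are 200 camera calls.

## Working session

There is one attempt and no reset: what is moved stays moved. The work goes in short steps, Python scripts to look and compute and a tool call to move; the robot and the scene stay as the last step left them, time stands still between calls to the robot, and variables do not carry over. Pictures are saved under pics/ and viewed, at most 10 in all, crops included, and the job is handed in when it is done.

Besides the shell and the picture viewer there is one more tool, called after "Emit:" by a JSON object that holds its "method" and its "body". send_rows: Moves the arm, as the interface text tells. Its arguments: {"type":"object","properties":{"xyz":{"type":"array"},"dr":{"type":"array"},"jaw":{"type":"number"},"grip_force":{"type":"number"}},"required":["xyz","dr"]}

```bash
mkdir -p pics; ls; python3 - <<'E'
from bench import *
import cv2
print(get_state())
for n in ("top","side","wrist"):
    print(n,calibration(n))
for n in ("top","side"):
    cv2.imwrite(f"pics/{n}0.png",get_image(n)[:,:,::-1])
E
```

```text
pics
{'time': 0.0, 'joint_positions': array([ 1.19810975,  0.321861  , -0.07011563,  1.45163239,  0.02257862,
        1.37080767, -0.05692592]), 'qd': array([ 0.00180309, -0.00140128,  0.0001241 , -0.00064773, -0.00080179,
        0.0006265 ,  0.00122519]), 'joint_torque': array([-1.12344583e-04, -4.91288495e+01, -4.04223762e-01, -3.12527919e+01,
       -6.41131564e-02,  4.37730260e-02,  1.89323346e-04]), 'position': array([ 0.24495072, -0.60145942,  0.2041585 ]), 'tool_rot': array([-3.08118084e+00, -6.03467362e-01,  6.80556486e-04]), 'ft_force': array([-0.23170704,  0.21609392, -0.30625005]), 'torque': array([-0.03610131, -0.03140294,  0.01671978]), 'grip_force': 0.0, 'grip_width': 1.0000327419500803}
top {'vfov': 46.58527518275827, 'cx': 311.2377475233081, 'cy': 239.03950496963088, 'rvec': array([ 2.21388032, -2.16562435,  0.05172813]), 'tvec': array([0.09515284, 0.50017956, 1.1693259 ])}
side {'vfov': 49.15589818613998, 'cx': 320.24141984525824, 'cy': 235.0941841979525, 'rvec': array([ 0.56997557, -2.63259518,  1.27816221]), 'tvec': array([0.51873981, 0.15728915, 1.31655578])}
wrist {'vfov': 65.72249705013036, 'cx': 318.2275720328865, 'cy': 239.1477187535449, 'hand_eye': array([[-4.87753982e-04, -9.57253300e-01, -2.89250552e-01,
         7.96519590e-02],
       [ 9.99999798e-01, -5.85013129e-04,  2.49789894e-04,
         7.62505938e-05],
       [-4.08327571e-04, -2.89250371e-01,  9.57253392e-01,
        -1.79440555e-01],
       [ 0.00000000e+00,  0.00000000e+00,  0.00000000e+00,
         1.00000000e+00]])}
```

View pics/top0.png

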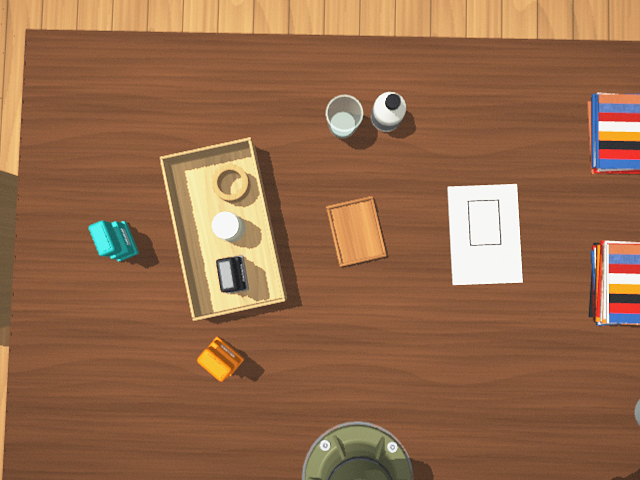

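View pics/side0.png

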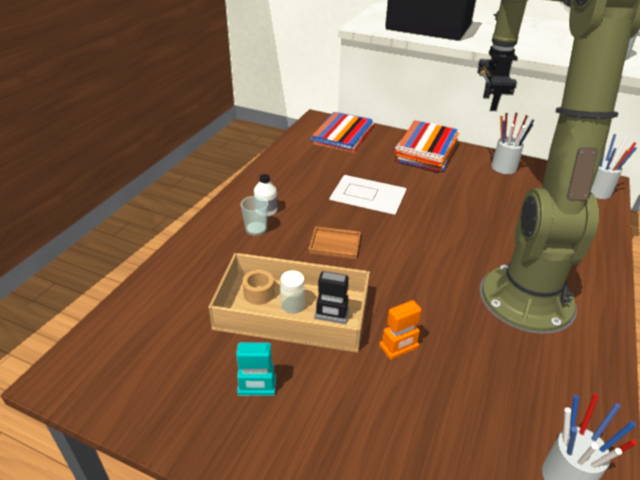

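```bash
python3 -c "
import bench;print([(n,getattr(bench,n)) for n in dir(bench) if n[0]!='_'])"|cut -c1-1500
```

```text
[('MotionError', <class 'bench.MotionError'>), ('calibration', <function make.<locals>.<lambda> at 0x7ffa400f4680>), ('close_job', <function connect.<locals>.done at 0x7ffa400677e0>), ('get_image', <function make.<locals>.drawn_camera at 0x7ffa400f40e0>), ('get_state', <function make.<locals>.<lambda> at 0x7ffa400f45e0>), ('nose_length', 0.017)]
```

```bash
cat > h.py <<'E'
from bench import *
import numpy as np, cv2
from scipy.spatial.transform import Rotation as R
def cam(n, st=None):
    c=calibration(n); f=240/np.tan(np.radians(c["vfov"])/2)
    K=np.array([[f,0,c["cx"]],[0,f,c["cy"]],[0,0,1]])
    if n=="wrist":
        H=c["hand_eye"]; Rt=R.from_rotvec(st["tool_rot"]).as_matrix()
        Rw=Rt@H[:3,:3]; o=Rt@H[:3,3]+st["position"]
    else:
        Rw=R.from_rotvec(c["rvec"]).as_matrix().T; o=-Rw@c["tvec"]
    return K,Rw,o
def cast(C,uv,z):
    K,Rw,o=C; uv=np.atleast_2d(uv).astype(float)
    d=(Rw@np.linalg.inv(K)@np.c_[uv,np.ones(len(uv))].T).T
    return o+d*((z-o[2])/d[:,2])[:,None]
def proj(C,p):
    K,Rw,o=C; q=(K@Rw.T@(np.atleast_2d(p)-o).T).T; return q[:,:2]/q[:,2:]
def rect(C,pts,z):
    """min-area rectangle in world of image points cast on plane z: centre, long, short (mm), yaw of long side (deg)"""
    P=cast(C,pts.reshape(-1,2),z)[:,:2]
    (c,(w,h),a)=cv2.minAreaRect((P*1000).astype(np.float32))
    if w<h: w,h,a=h,w,a+90
    return np.round([c[0],c[1],w,h,(a+90)%180-90],1)
def goal(st,p,yaw):
    """shift mm and turn (tool axes) to point straight down with tool y at heading yaw (deg, mod 180)"""
    Rt=R.from_rotvec(st["tool_rot"]); best=None
    for k in (0,180):
        y=np.radians(yaw+k); Y=np.array([np.cos(y),np.sin(y),0]); Z=np.array([0,0,-1.]); X=np.cross(Y,Z)
        dr=(Rt.inv()*R.from_matrix(np.c_[X,Y,Z])).as_rotvec()
        if best is None or np.linalg.norm(dr)<np.linalg.norm(best): best=dr
    return np.round(Rt.inv().apply((np.asarray(p)-st["position"])*1000),1),np.round(best,4)
E
python3 - <<'E'
from h import *
im=cv2.cvtColor(cv2.imread("pics/top0.png"),cv2.COLOR_BGR2RGB); C=cam("top"); print(C[2])
g=im.max(2); hsv=cv2.cvtColor(im,cv2.COLOR_RGB2HSV)
def big(m,box,name,z,mode=cv2.RETR_EXTERNAL):
    M=np.zeros_like(m); x0,y0,x1,y1=box; M[y0:y1,x0:x1]=m[y0:y1,x0:x1]
    cs,_=cv2.findContours(M,mode,cv2.CHAIN_APPROX_NONE)
    for c in sorted(cs,key=cv2.contourArea)[::-1][:2]: print(name,cv2.contourArea(c),rect(C,c,z))
wh=((im.min(2)>190)*255).astype(np.uint8)
big(wh,(435,170,535,300),"sheet",.003)
big(255-wh,(460,190,510,255),"frame",.003)
tr=((hsv[:,:,2]>150)&(hsv[:,:,1]>90)).astype(np.uint8)*255
big(tr,(315,185,395,280),"tray",.016)
big(((hsv[:,:,2]>120)).astype(np.uint8)*255,(150,130,295,330),"crate",.075)
big((g<70).astype(np.uint8)*255,(212,250,255,300),"stamp dark",.13)
crop=np.hstack([cv2.resize(im[245:305,205:265],(500,500),interpolation=cv2.INTER_CUBIC)])
side=cv2.cvtColor(cv2.imread("pics/side0.png"),cv2.COLOR_BGR2RGB)
crop=np.hstack([crop[:,:400],cv2.resize(side[250:330,310:370],(375,500),interpolation=cv2.INTER_CUBIC)])
cv2.imwrite("pics/crop1.png",crop[:,:,::-1])
E
```

```text
[0.43316754 0.09640357 1.19567092]
sheet 6705.5 [ 517.7 -264.   211.1  149.     3.4]
frame 1365.5 [ 542.9 -263.    97.5   68.1    3.4]
tray 2936.0 [518.   12.2 133.  104.8  14. ]
tray 2.0 [594.2 -58.2  10.6   2.1 -88.8]
crate 25321.0 [512.1 287.7 403.2 293.8   1.4]
crate 0.0 [455.  171.6   0.    0.    0. ]
stamp dark 313.0 [421.1 257.5  64.7  48.3  11.3]
stamp dark 0.0 [447.5 283.6   1.9   0.  -88.7]
```

View pics/crop1.png

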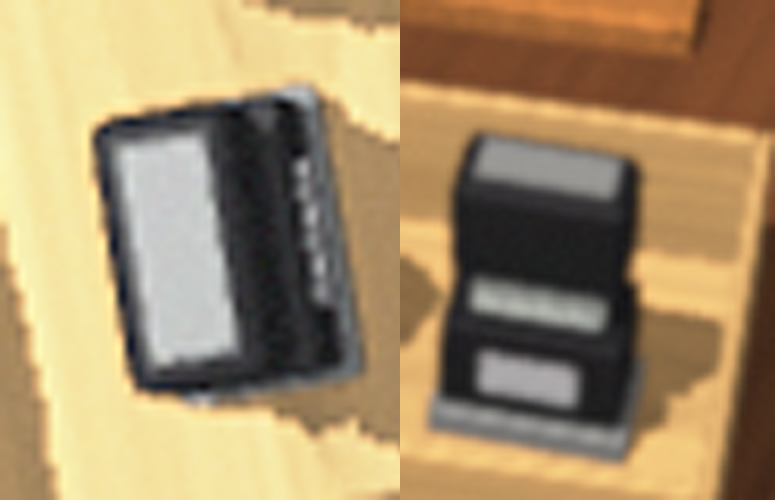

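```bash
python3 - <<'E'
from h import *
im=cv2.cvtColor(cv2.imread("pics/top0.png"),cv2.COLOR_BGR2RGB); C=cam("top")
m=np.zeros((480,640),np.uint8); m[252:300,215:237]=((im.min(2)>110)&(im.max(2).astype(int)-im.min(2)<35))[252:300,215:237]*255
cs,_=cv2.findContours(m,cv2.RETR_EXTERNAL,cv2.CHAIN_APPROX_NONE)
c=max(cs,key=cv2.contourArea); print("label",cv2.contourArea(c),rect(C,c,.13))
cr=cast(C,[[162,158],[250,139],[284,298],[194,319]],.075); print("crate corners",cr.round(3).tolist())
st=get_state(); Y=R.from_rotvec(st["tool_rot"]).as_matrix()[:,1]; print("yaw",np.degrees(np.arctan2(Y[1],Y[0])))
print(goal(st,[.543,-.263,.25],93.4))
E
```

```text
label 270.5 [420.8 267.   51.5  22.   11.3]
crate corners [[0.653, 0.413, 0.075], [0.696, 0.235, 0.075], [0.375, 0.158, 0.075], [0.329, 0.337, 0.075]]
yaw -67.83599323754501
(array([ 403.7, -201.1,  -45.4]), array([-0.0017,  0.0004,  0.3275]))
```

Emit:
{"method": "send_rows", "body": {"xyz": [[40, -20, -5], [80, -40, -10], [120, -60, -15], [160, -80, -20], [200, -100, -25], [235, -117, -30], [270, -135, -35], [304, -151, -40], [304, -151, -45], [304, -151, -45]], "dr": [[0, 0, 0.04], [0, 0, 0.08], [0, 0, 0.12], [0, 0, 0.16], [0, 0, 0.2], [0, 0, 0.24], [0, 0, 0.28], [0, 0, 0.3275], [0, 0, 0.3275], [0, 0, 0.3275]], "jaw": 75, "grip_force": 40}}

```text
time: 0.93
position: [0.4735, -0.343, 0.2513]
tool_rot: [-3.139, -0.107, -0.004]
ft_force: [1.5, -0.3, 0.4]
grip_width: 0.861
grip_force: 0.0
```

```bash
python3 - <<'E'
from h import *
st=get_state(); im=get_image("wrist"); C=cam("wrist",st)
cv2.imwrite("pics/w1.png",im[:,:,::-1]); print(st["time"],st["position"],st["grip_width"])
print(proj(C,[[.543,-.263,.003]]))
wh=((im.min(2)>170)*255).astype(np.uint8)
cs,h=cv2.findContours(wh,cv2.RETR_CCOMP,cv2.CHAIN_APPROX_NONE)
for c in sorted(cs,key=cv2.contourArea)[::-1][:4]: print(cv2.contourArea(c),cv2.boundingRect(c),rect(C,c,.003))
st["position"][:]=st["position"]
print(goal(st,[.518,.012,.25],101.3))
E
```

```text
0.9333 [ 0.47353151 -0.34296806  0.25130337] 0.8606113508630356
[[250.30639279 132.20614188]]
24914.5 (175, 53, 142, 192) [ 517.8 -263.   209.9  147.8    3.5]
5861.5 (214, 84, 68, 95) [ 542.5 -261.7  100.3   70.7    3.5]
4714.5 (219, 88, 59, 87) [ 542.7 -261.6   91.7   61.9    3.5]
1625.0 (536, 258, 104, 24) [ 408.7 -681.7  133.2   22.8   90. ]
(array([  68.5, -351.1,    1.7]), array([-0.0003, -0.0025, -0.1291]))
```

Emit:
{"method": "send_rows", "body": {"xyz": [[3, -41, 0], [6, -82, 0], [8, -123, 0], [11, -164, 0], [14, -205, 0], [17, -246, 0], [20, -287, 0], [22, -328, 0], [25, -369, 0], [28, -410, 0]], "dr": [[0, 0, -0.013], [0, 0, -0.026], [0, 0, -0.039], [0, 0, -0.052], [0, 0, -0.065], [0, 0, -0.078], [0, 0, -0.091], [0, 0, -0.104], [0, 0, -0.117], [0, 0, -0.129]]}}

```text
time: 1.82
position: [0.4729, 0.0627, 0.2498]
tool_rot: [3.127, 0.29, -0.001]
ft_force: [0.6, 0.4, 0.8]
grip_width: 0.861
grip_force: 0.0
```

```bash
python3 - <<'E'
from h import *
st=get_state(); print(st["position"]); print(goal(st,[.395,.26,.25],101.3))
E
```

```text
[0.4729438  0.06274737 0.24984076]
(array([ -40.3, -208.2,   -0.4]), array([ 0.0012,  0.0005, -0.0122]))
```

Emit:
{"method": "send_rows", "body": {"xyz": [[-7, -35, 0], [-14, -70, 0], [-21, -105, 0], [-28, -140, 0], [-34, -175, 0], [-40, -208, 0], [-40, -208, 0], [-40, -208, 0], [-40, -208, 0], [-40, -208, 0]], "dr": [[0, 0, -0.012], [0, 0, -0.012], [0, 0, -0.012], [0, 0, -0.012], [0, 0, -0.012], [0, 0, -0.012], [0, 0, -0.012], [0, 0, -0.012], [0, 0, -0.012], [0, 0, -0.012]]}}

```text
time: 2.65
position: [0.3964, 0.2578, 0.2498]
tool_rot: [3.126, 0.307, -0.001]
ft_force: [0.1, 0.4, -0.9]
grip_width: 0.862
grip_force: 0.0
```

```bash
python3 - <<'E'
from h import *
st=get_state(); im=get_image("wrist"); C=cam("wrist",st)
cv2.imwrite("pics/w2.png",im[:,:,::-1]); print(st["position"]); print(proj(C,[[.421,.267,.13],[.421,.262,.006]]))
E
```

```text
[0.39635705 0.25777742 0.24979108]
[[312.68488198 195.83296848]
 [318.43325682 177.16940821]]
```

View pics/w2.png

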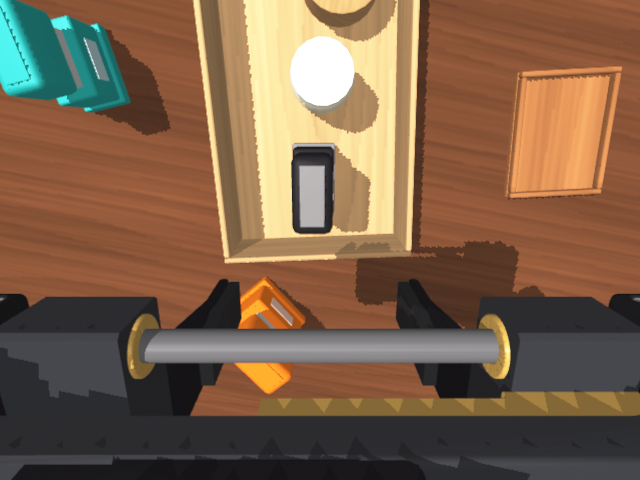

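```bash
python3 - <<'E'
from h import *
st=get_state(); im=cv2.imread("pics/w2.png")[:,:,::-1]; C=cam("wrist",st)
m=np.zeros((480,640),np.uint8); m[155:240,285:340]=((im.min(2)>120)&(im.max(2).astype(int)-im.min(2)<40))[155:240,285:340]*255
cs,_=cv2.findContours(m,cv2.RETR_EXTERNAL,cv2.CHAIN_APPROX_NONE)
c=max(cs,key=cv2.contourArea); r=rect(C,c,.13); print(cv2.contourArea(c),r)
p=(r[:2]+[420.8,267.])/2000; print(p); print(goal(st,[r[0]/1000,r[1]/1000,.16],r[4]+90)); print(goal(st,[r[0]/1000,r[1]/1000,.104],r[4]+90))
E
```

```text
1453.0 [420.  268.   49.4  20.1  11.5]
[0.4204 0.2675]
(array([25.3, -5.2, 89.9]), array([ 0.0006,  0.0006, -0.0045]))
(array([ 25.3,  -5.2, 145.9]), array([ 0.0006,  0.0006, -0.0045]))
```

Emit:
{"method": "send_rows", "body": {"xyz": [[13, -3, 20], [25, -5, 50], [25, -5, 75], [25, -5, 95], [25, -5, 110], [25, -5, 122], [25, -5, 132], [25, -5, 140], [25, -5, 145], [25, -5, 146]], "dr": [[0, 0, -0.0045], [0, 0, -0.0045], [0, 0, -0.0045], [0, 0, -0.0045], [0, 0, -0.0045], [0, 0, -0.0045], [0, 0, -0.0045], [0, 0, -0.0045], [0, 0, -0.0045], [0, 0, -0.0045]]}}

```text
time: 3.53
position: [0.4186, 0.2698, 0.1036]
tool_rot: [3.125, 0.321, -0.001]
ft_force: [-0.3, 0.7, -1.1]
grip_width: 0.866
grip_force: 0.0
```

Emit:
{"method": "send_rows", "body": {"xyz": [[0, 0, 0], [0, 0, 0], [0, 0, 0], [0, 0, 0], [0, 0, 0], [0, 0, 0], [0, 0, 0], [0, 0, 0], [0, 0, 0], [0, 0, 0]], "dr": [[0, 0, 0], [0, 0, 0], [0, 0, 0], [0, 0, 0], [0, 0, 0], [0, 0, 0], [0, 0, 0], [0, 0, 0], [0, 0, 0], [0, 0, 0]], "jaw": 20, "grip_force": 40}}

```text
time: 4.37
position: [0.4188, 0.2699, 0.1043]
tool_rot: [3.125, 0.321, 0.0]
ft_force: [-0.2, -1.6, 0.7]
grip_width: 0.381
grip_force: 40.0
```

Emit:
{"method": "send_rows", "body": {"xyz": [[0, 0, -5], [0, 0, -15], [0, 0, -30], [0, 0, -50], [0, 0, -70], [0, 0, -90], [0, 0, -105], [0, 0, -115], [0, 0, -120], [0, 0, -120]], "dr": [[0, 0, 0], [0, 0, 0], [0, 0, 0], [0, 0, 0], [0, 0, 0], [0, 0, 0], [0, 0, 0], [0, 0, 0], [0, 0, 0], [0, 0, 0]]}}

```text
time: 5.2
position: [0.419, 0.2705, 0.2251]
tool_rot: [-3.125, -0.321, -0.002]
ft_force: [0.5, -0.1, -2.3]
grip_width: 0.382
grip_force: 40.0
```

```bash
python3 - <<'E'
from h import *
st=get_state(); print(st["position"],st["ft_force"],st["grip_width"]); print(goal(st,[.475,.03,.222],97)); print(goal(st,[.543,-.262,.222],93.5))
E
```

```text
[0.4190168  0.27053145 0.2251414 ] [ 0.4554163  -0.13278179 -2.25107613] 0.3822047405235162
(array([  5.9, 246.9,   3.1]), array([-0.0002, -0.0016,  0.0827]))
(array([ 13. , 546.6,   3.1]), array([-0.0002, -0.0016,  0.1438]))
```

Emit:
{"method": "send_rows", "body": {"xyz": [[0.3, 12, 0], [1, 35, 0], [2, 65, 0], [2.5, 100, 0], [3, 135, 0], [4, 170, 0], [5, 205, 0], [6, 240, 0], [6.5, 275, 0], [7, 310, 0]], "dr": [[0, 0, 0.003], [0, 0, 0.009], [0, 0, 0.017], [0, 0, 0.026], [0, 0, 0.035], [0, 0, 0.045], [0, 0, 0.054], [0, 0, 0.063], [0, 0, 0.072], [0, 0, 0.082]]}}

```text
time: 6.03
position: [0.4879, -0.0336, 0.2229]
tool_rot: [-3.135, -0.192, 0.003]
ft_force: [1.1, 0.5, -2.4]
grip_width: 0.386
grip_force: 40.0
```

Emit:
{"method": "send_rows", "body": {"xyz": [[1, 33, 0], [2, 64, 0], [3, 95, 0], [4, 125, 0], [5, 150, 0], [5, 172, 0], [5, 190, 0], [5, 200, 0], [5, 200, 0], [5, 200, 0]], "dr": [[0, 0, 0.01], [0, 0, 0.02], [0, 0, 0.03], [0, 0, 0.04], [0, 0, 0.05], [0, 0, 0.06], [0, 0, 0.062], [0, 0, 0.062], [0, 0, 0.062], [0, 0, 0.062]]}}

```text
time: 6.87
position: [0.5181, -0.2288, 0.2239]
tool_rot: [-3.139, -0.096, 0.001]
ft_force: [0.6, 0.8, -3.1]
grip_width: 0.384
grip_force: 40.0
```

```bash
python3 - <<'E'
from h import *
st=get_state(); im=get_image("wrist"); cv2.imwrite("pics/w3.png",im[:,:,::-1]); print(st["position"],st["ft_force"],st["grip_width"]); print(goal(st,[.543,-.262,.112],93.5))
im=get_image("side");cv2.imwrite("pics/s3.png",im[:,:,::-1])
E
```

```text
[ 0.51809122 -0.22875373  0.22387838] [ 0.55676227  0.78003929 -3.10695892] 0.38371242534855005
(array([ 22.9,  34.9, 111.8]), array([-0.0016,  0.0005,  0.0003]))
```

View pics/w3.png

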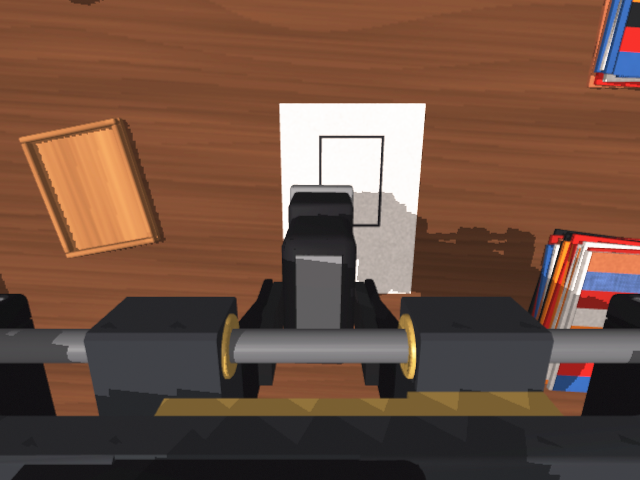

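Emit:
{"method": "send_rows", "body": {"xyz": [[5, 8, 10], [12, 18, 30], [20, 30, 55], [23, 35, 75], [23, 35, 90], [23, 35, 100], [23, 35, 107], [23, 35, 111], [23, 35, 111], [23, 35, 111]], "dr": [[0, 0, 0], [0, 0, 0], [0, 0, 0], [0, 0, 0], [0, 0, 0], [0, 0, 0], [0, 0, 0], [0, 0, 0], [0, 0, 0], [0, 0, 0]]}}

```text
time: 7.8
position: [0.5437, -0.2633, 0.1141]
tool_rot: [3.139, 0.096, 0.002]
ft_force: [0.1, -1.2, -3.1]
grip_width: 0.386
grip_force: 40.0
```

```bash
python3 - <<'E'
from h import *
st=get_state(); im=get_image("wrist"); cv2.imwrite("pics/w4.png",im[:,:,::-1]); print(st["position"],st["tool_rot"],st["ft_force"],st["grip_width"]); print(goal(st,[.5427,-.262,.112],93.5))
C=cam("wrist",st); q=proj(C,[[.543,-.262,.003]]); print(q)
t=cv2.resize(im[60:360,170:470],(600,600),interpolation=cv2.INTER_CUBIC); cv2.imwrite("pics/w4c.png",t[:,:,::-1])
E
```

```text
[ 0.5437088  -0.26328263  0.1140807 ] [3.13930920e+00 9.63373758e-02 1.88094319e-03] [ 0.08244852 -1.16081888 -3.1171448 ] 0.3860415750190606
(array([-0.9, -1.3,  2.1]), array([ 0.0008, -0.0012,  0.0003]))
[[316.31574447 230.52110246]]
```

View pics/w4c.png

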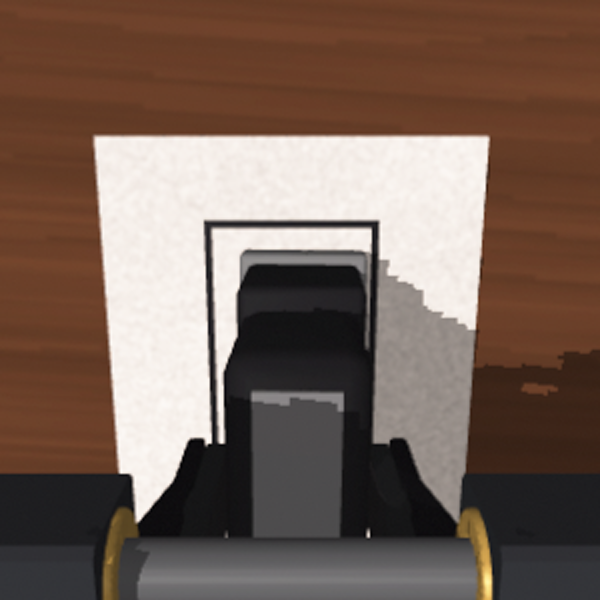

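```bash
python3 - <<'E'
from h import *
st=get_state(); C=cam("wrist",st); Rt=R.from_rotvec(st["tool_rot"])
def tool(uvc,z): 
    uv=np.array(uvc)*.5+[169.75,59.75]; return (Rt.inv().apply(cast(C,uv,z)-st["position"])*1000).round(1)
for z in (.012,.016): print("foot",z,tool([[241,251],[368,251]],z))
print("frame",tool([[211,227],[375,227],[215,400]],.003))
for y in(-.023,.023):
  print(proj(C,Rt.apply([[.038,y,.098]])+st["position"]))
E
```

```text
foot 0.012 [[ 37.3 -21.1 102.4]
 [ 37.3  27.1 102.5]]
foot 0.016 [[ 37.9 -20.8  98.5]
 [ 37.9  26.7  98.5]]
frame [[ 45.3 -33.2 111.4]
 [ 45.2  30.5 111.5]
 [-26.  -33.9 111.3]]
[[287.25500523 185.2075332 ]]
[[348.81203358 185.17190496]]
```

Emit:
{"method": "send_rows", "body": {"xyz": [[-1, -2, 0], [-1, -4, 0], [-1, -4, 3], [-1, -4, 6], [-1, -4, 9], [-1, -4, 12], [-1, -4, 14], [-1, -4, 16], [-1, -4, 18], [-1, -4, 20]], "dr": [[0, 0, 0], [0, 0, 0], [0, 0, 0], [0, 0, 0], [0, 0, 0], [0, 0, 0], [0, 0, 0], [0, 0, 0], [0, 0, 0], [0, 0, 0]]}}

```text
time: 8.68
position: [0.5421, -0.2598, 0.0941]
tool_rot: [3.139, 0.095, 0.001]
ft_force: [-3.4, -0.4, 5.9]
grip_width: 0.384
grip_force: 39.9
```

```bash
python3 - <<'E'
from h import *
st=get_state(); im=get_image("wrist"); cv2.imwrite("pics/w5.png",im[:,:,::-1]); print(st["position"],st["tool_rot"],st["ft_force"],st["torque"],st["grip_width"])
t=cv2.resize(im[60:360,170:470],(600,600),interpolation=cv2.INTER_CUBIC); cv2.imwrite("pics/w5c.png",t[:,:,::-1])
E
```

```text
[ 0.54206527 -0.25982628  0.09410234] [3.13930613e+00 9.51276598e-02 7.09454108e-04] [-3.41681756 -0.43370717  5.89471719] [0.29829563 0.6263753  0.08782092] 0.38399874343891155
```

View pics/w5c.png

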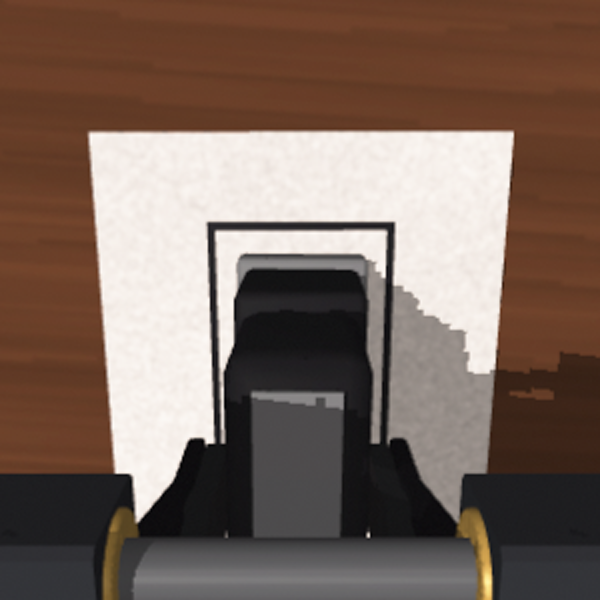

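Emit:
{"method": "send_rows", "body": {"xyz": [[0, 0, 2], [0, 0, 4], [0, 0, 6], [0, 0, 7], [0, 0, 8], [0, 0, 9], [0, 0, 9], [0, 0, 9], [0, 0, 9], [0, 0, 9]], "dr": [[0, 0, 0], [0, 0, 0], [0, 0, 0], [0, 0, 0], [0, 0, 0], [0, 0, 0], [0, 0, 0], [0, 0, 0], [0, 0, 0], [0, 0, 0]]}}

```text
time: 9.57
position: [0.5424, -0.2601, 0.0872]
tool_rot: [3.138, 0.095, 0.002]
ft_force: [-5.4, 1.0, 14.4]
grip_width: 0.382
grip_force: 39.9
```

Emit:
{"method": "send_rows", "body": {"xyz": [[0, 0, 1], [0, 0, 2], [0, 0, 2], [0, 0, 2], [0, 0, 2], [0, 0, 2], [0, 0, 2], [0, 0, 2], [0, 0, 2], [0, 0, 2]], "dr": [[0, 0, 0], [0, 0, 0], [0, 0, 0], [0, 0, 0], [0, 0, 0], [0, 0, 0], [0, 0, 0], [0, 0, 0], [0, 0, 0], [0, 0, 0]]}}

```text
time: 10.4
position: [0.5427, -0.2611, 0.0868]
tool_rot: [3.137, 0.094, 0.003]
ft_force: [-7.8, 0.1, 21.4]
grip_width: 0.383
grip_force: 40.0
```

Emit:
{"method": "send_rows", "body": {"xyz": [[0, 0, -3], [0, 0, -8], [0, 0, -14], [0, 0, -20], [0, 0, -30], [0, 0, -45], [0, 0, -60], [0, 0, -72], [0, 0, -80], [0, 0, -80]], "dr": [[0, 0, 0], [0, 0, 0], [0, 0, 0], [0, 0, 0], [0, 0, 0], [0, 0, 0], [0, 0, 0], [0, 0, 0], [0, 0, 0], [0, 0, 0]]}}

```text
time: 11.23
position: [0.543, -0.2596, 0.1641]
tool_rot: [3.139, 0.096, 0.004]
ft_force: [-0.1, -0.6, -2.3]
grip_width: 0.382
grip_force: 40.0
```

```bash
python3 - <<'E'
from h import *
st=get_state(); print(st["position"],st["ft_force"],st["grip_width"]); print(goal(st,[.518,.012,.165],104)); 
im=get_image("wrist"); im2=get_image("side")
t=np.hstack([im[60:360,170:470],cv2.resize(im2[120:270,290:440],(300,300),interpolation=cv2.INTER_CUBIC)]); cv2.imwrite("pics/w6.png",t[:,:,::-1])
E
```

```text
[ 0.54304611 -0.25964253  0.16408957] [-0.07920293 -0.61488275 -2.32487675] 0.381518211595965
(array([  -8.4, -272.7,   -1.3]), array([ 0.0017, -0.0026, -0.1834]))
```

View pics/w6.png

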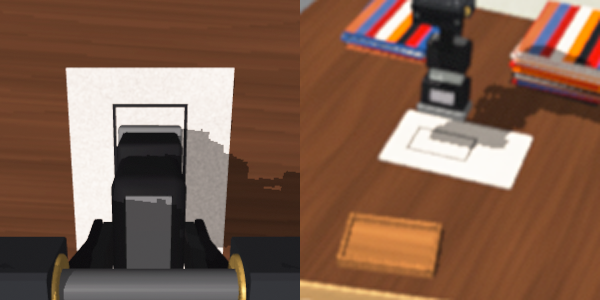

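Emit:
{"method": "send_rows", "body": {"xyz": [[0, -12, 0], [-1, -40, 0], [-2, -75, 0], [-3, -110, 0], [-4, -145, 0], [-5, -180, 0], [-6, -215, 0], [-7, -245, 0], [-8, -265, 0], [-8, -273, 0]], "dr": [[0, 0, -0.02], [0, 0, -0.04], [0, 0, -0.06], [0, 0, -0.08], [0, 0, -0.1], [0, 0, -0.12], [0, 0, -0.14], [0, 0, -0.16], [0, 0, -0.183], [0, 0, -0.183]]}}

```text
time: 12.17
position: [0.516, 0.0174, 0.1617]
tool_rot: [-3.116, -0.394, 0.002]
ft_force: [-0.0, 0.7, -2.2]
grip_width: 0.384
grip_force: 40.0
```

```bash
python3 - <<'E'
from h import *
st=get_state(); print(st["position"],st["ft_force"]); print(goal(st,[.518,.012,.114],104)); 
im=get_image("wrist"); C=cam("wrist",st); im2=get_image("top"); 
print(proj(C,[[.518,.012,.006]]))
t=np.hstack([cv2.resize(im[60:360,170:470],(400,400)),cv2.resize(im2[170:300,430:540],(339,400),interpolation=cv2.INTER_CUBIC)]); cv2.imwrite("pics/w7.png",t[:,:,::-1])
E
```

```text
[0.51598606 0.01738011 0.1617393 ] [-0.03824092  0.7015198  -2.19508306]
(array([ 0.7,  5.8, 47.7]), array([-0.0014,  0.0009,  0.007 ]))
[[324.44660711 216.01959129]]
```

View pics/w7.png

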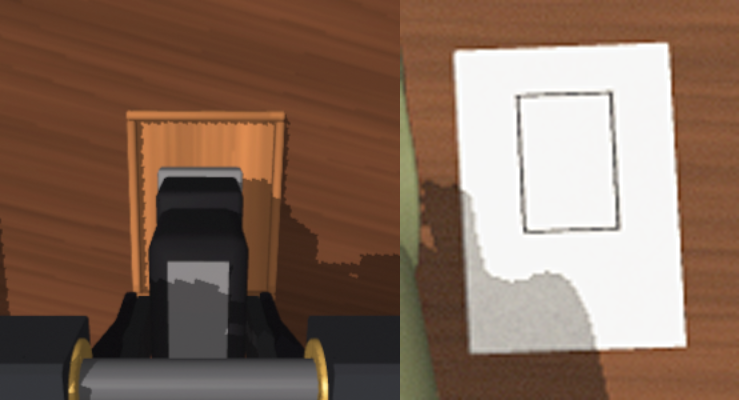

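Emit:
{"method": "send_rows", "body": {"xyz": [[1, 3, 8], [1, 5, 18], [1, 5, 28], [1, 5, 36], [1, 5, 42], [1, 5, 46], [1, 5, 49], [1, 5, 51], [1, 5, 52], [1, 5, 53]], "dr": [[0, 0, 0], [0, 0, 0], [0, 0, 0], [0, 0, 0], [0, 0, 0], [0, 0, 0], [0, 0, 0], [0, 0, 0], [0, 0, 0], [0, 0, 0]]}}

```text
time: 13.1
position: [0.5198, 0.0081, 0.1095]
tool_rot: [3.118, 0.382, 0.001]
ft_force: [-0.2, -0.5, -3.0]
grip_width: 0.381
grip_force: 40.0
```

Still airborne (≈5 mm above the floor); ease down.

Emit:
{"method": "send_rows", "body": {"xyz": [[0, 0, 1], [0, 0, 2], [0, 0, 3], [0, 0, 3.5], [0, 0, 4], [0, 0, 4.5], [0, 0, 5], [0, 0, 5.5], [0, 0, 6], [0, 0, 6]], "dr": [[0, 0, 0], [0, 0, 0], [0, 0, 0], [0, 0, 0], [0, 0, 0], [0, 0, 0], [0, 0, 0], [0, 0, 0], [0, 0, 0], [0, 0, 0]]}}

```text
time: 13.93
position: [0.5198, 0.0079, 0.1039]
tool_rot: [3.118, 0.382, 0.001]
ft_force: [-1.9, -1.7, 3.3]
grip_width: 0.383
grip_force: 40.0
```

Emit:
{"method": "send_rows", "body": {"xyz": [[0, 0, 0], [0, 0, 0], [0, 0, 0], [0, 0, 0], [0, 0, 0], [0, 0, 0], [0, 0, 0], [0, 0, 0], [0, 0, 0], [0, 0, 0]], "dr": [[0, 0, 0], [0, 0, 0], [0, 0, 0], [0, 0, 0], [0, 0, 0], [0, 0, 0], [0, 0, 0], [0, 0, 0], [0, 0, 0], [0, 0, 0]], "jaw": 75}}

```text
time: 14.77
position: [0.5195, 0.008, 0.1032]
tool_rot: [3.118, 0.382, -0.0]
ft_force: [-0.4, -0.1, 0.2]
grip_width: 0.857
grip_force: 0.0
```

Emit:
{"method": "send_rows", "body": {"xyz": [[0, 0, -5], [0, 0, -15], [0, 0, -30], [0, 0, -50], [0, 0, -70], [0, 0, -90], [0, 0, -110], [0, 0, -125], [0, 0, -130], [0, 0, -130]], "dr": [[0, 0, 0], [0, 0, 0], [0, 0, 0], [0, 0, 0], [0, 0, 0], [0, 0, 0], [0, 0, 0], [0, 0, 0], [0, 0, 0], [0, 0, 0]]}}

```text
time: 15.6
position: [0.5205, 0.0081, 0.2353]
tool_rot: [3.117, 0.382, 0.005]
ft_force: [-0.1, -0.1, 0.4]
grip_width: 0.866
grip_force: 0.0
```

```bash
python3 - <<'E'
from h import *
st=get_state(); print(st["position"],st["ft_force"],st["grip_width"])
im=get_image("wrist"); im2=get_image("side"); C=cam("wrist",st)
m=((im.min(2)>90)&(im.max(2).astype(int)-im.min(2)<35)).astype(np.uint8)*255
cs,_=cv2.findContours(m,cv2.RETR_EXTERNAL,cv2.CHAIN_APPROX_NONE)
for c in sorted(cs,key=cv2.contourArea)[::-1][:4]: print(cv2.contourArea(c),cv2.boundingRect(c),rect(C,c,.13))
t=np.hstack([cv2.resize(im[60:360,170:470],(380,380)),cv2.resize(im2[150:350,200:400],(380,380),interpolation=cv2.INTER_CUBIC)]); cv2.imwrite("pics/w8.png",t[:,:,::-1])
E
```

```text
[0.52052445 0.00812307 0.2353076 ] [-0.08055277 -0.06615835  0.42406524] 0.8664054928556018
17020.0 (456, 158, 182, 171) [ 542.5 -173.1  145.4  103.6    3.7]
7869.0 (142, 337, 357, 24) [418.  -20.1 312.9  23.1 -76.1]
3026.5 (0, 116, 87, 64) [533.3 223.6  71.4  46.  -77.1]
1312.5 (307, 202, 26, 59) [521.1   6.9  47.9  19.9  13.5]
```

View pics/w8.png

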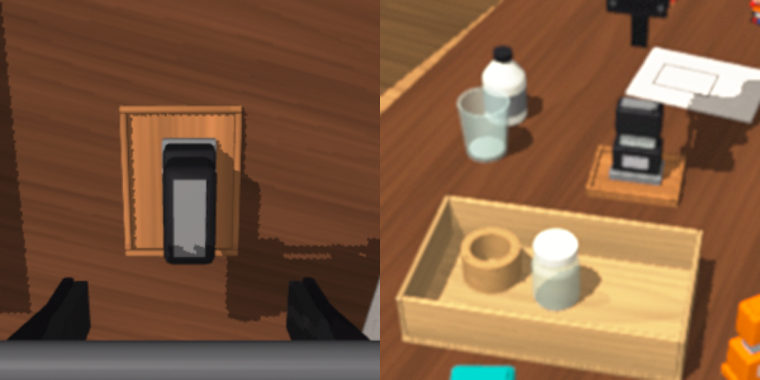

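The stamp stands upright in the tray. Its label centre is at (0.521, 0.007) and the tray's at (0.518, 0.012). The jar, tape roll, bottle and tumbler look undisturbed, and the gripper is clear.

```bash
python3 -c "
from bench import *
print(close_job())"
```

```text
the job is handed in; nothing more can be done
None
```

The stamp was pressed to its stop inside the frame and now stands upright, released, in the tray; the job is handed in with no verdict returned, and as no ink mark showed in the pictures, the print rests on about 14 mm of grip travel and roughly 24 N at the stop.

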